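# Try the push latch of a new drawer box

## Task

The push latch of the wide wooden drawer box on the bench has just been fitted and needs a trial. Press the round release on top of the wide box so that its tray springs out, then push the tray back home until it clicks and stays shut by itself. Leave the tray of the narrow box beside it shut.

Things in the scene. Friction and masses are not known exactly. Their poses are not given: they have to be found in the camera images.
- wide_release_top (a point): Centre of the top of the round aluminium button (32 mm across) on the wide box, on its centre line, 127 mm behind the shut tray's front. It stands 12 mm above the box top, is sprung, goes 7 mm straight down (5 N) and frees the tray after 5 mm. The box is brown wood, 200 mm wide, 170 deep, top 73 mm above the bench, on a board screwed down. x points from the tray front into the box, z up.
- wide_tray_front (a point): Centre of the outer front face of the wide box's tray; it moves with the tray. A flat pale wooden plate without handle, 194 mm wide, 50 mm high, 16 to 66 mm above the bench, the bench clear in front of it. x points into the box (the way to push it home), y along the face, z up.
- wide_tray (a joint): How far the wide tray is out, m: 0 latched shut (4 mm gap behind its front plate), 0.045 fully sprung out. A spring drives it out (1.5 N when out, 4 N shut). To latch, push it 1 to 3.5 mm past shut (-0.001 to -0.0035, where it stops hard), about 10 N; let go, it settles near 0 and stays. Passing the latch moves the button down 4 mm and up again.
- narrow_tray (a joint): How far the tray of the narrow box is out, m: 0 latched shut, 0.045 fully out; it must stay shut. This box is 120 mm wide, otherwise like the wide one, with its own button; it stands at the left or right of the wide one, 20 mm or more away.
There are look-alikes about, which are no part of the job. What is shaped like the part that bears narrow_tray but blue is not meant.

How it is judged:
On the way:
1. the wide tray has sprung out (more than 35 mm) (value of joint wide_tray above 0.035 m), for 0.2 s.
At the end, for the whole second after the job is handed in: the wide tray is latched shut again by itself (within 3 mm of its shut position), and the narrow tray is shut (value of joint each of wide_tray, narrow_tray below 0.003 m); the robot touches nothing.
It fails at once if the narrow tray came open (more than 10 mm) (value of joint narrow_tray above 0.01 m).
It also fails if it takes over 40 s, if anything falls off the work surface, if the arm or the gripper's body presses on something with over 40 N, if the wrist force passes 120 N, or if a joint passes its speed limit or range.

## Robot

A 6-joint arm with a two-finger parallel gripper is mounted at the origin on the work surface. World frame = base frame: x ahead of the robot, y to its left, z up, the work surface at z = 0. Lengths are in m, angles in rad, forces in N, time in s.
With the tool pointing down it reaches from about 0.35 to 1 m from the base axis. Payload 7.1 kg.
Tool frame: the origin (TCP) lies between the finger pads; the fingertips stand 22 mm ahead of it and the grasp point (between the pads) lies 3 mm ahead of it; z points along the fingers, y is the line along which they close (so a half turn about z gives the same grasp; the last joint's range is limited). The gripper opens to 85 mm and grips with 20 to 120 N. Pads are 22 mm wide; open, the fingers measure 114 mm over their backs; the gripper's body (76 mm by 85 mm) begins 54 mm behind the grasp point. The pads swing forward as they close: fully open they stand 13 mm farther back than shut.
Start: joints at [-1.173, 0.423, 1.63, -0, 1.089, -0.019], TCP at [0.253, -0.571, 0.224] pointing down, gripper open.
Joint ranges: [-3, 3], [-0.9, 2.11], [0.09, 2.58], [-1.31, 4.45], [0.11, 2.69], [-2.54, 2.54]. Speed limits (rad/s): [2.39, 2.39, 3.01, 3.14, 3.14, 3.14].

## Interface

Orientations are given as a rotation vector (axis times angle).
In Python, from rig import manip gives the robot as it stands. The module is installed in compiled form; this text tells all that it offers. Calls block until the motion is done:
- manip.move_to(position, orientation): joint-space move of the TCP to a pose.
- manip.servo_line(position, orientation=None, rate=0.15): straight line of the TCP; orientation=None keeps the orientation; rate is the mean speed in m/s.
- manip.set_joints(angles): joint-space move.
- manip.command_gripper(opening, f_grip=None): finger opening in m; f_grip is the grip in N (None keeps the last); returns when the fingers have stopped.
- manip.hold(seconds).
- manip.solve_ik(position, orientation): joint angles nearest the present ones, or None.
- manip.camera(name): name is "scene" or "side" or "wrist"; returns a dict with "image" (480x640x3 uint8, red, green, blue), "fx", "fy", "cx", "cy" (pixels), "cam_to_world" (4x4, takes a point from camera to world coordinates); the wrist camera has in their place "mount" (4x4, takes a point from camera to tool coordinates, whose origin is the TCP and whose axes are the flange's). Camera axes: x right, y down, z forward; pixel columns grow to the right and rows downward; lengths in m; the calibration is good to about 2 mm. A picture is of the moment at which its call begins: read the wrist's pose just before it. There is no depth.
A pose or a line that the arm cannot do raises manip.IKError and nothing moves.
- manip.sign_off(): hands the job in; it is judged then, once.
Readings, each from a call of its own:
- manip.get_time(): time.
- manip.get_joint_positions(): joint angles.
- manip.get_joint_vel(): joint speeds.
- manip.get_tau(): joint torques, N m.
- manip.get_position(): TCP position.
- manip.get_ee_rot(): TCP orientation.
- manip.get_contact_force(): force on the tool from outside, world axes, zero at the start.
- manip.get_torque(): the same for the moment, N m.
- manip.get_width(): finger opening in m.
- manip.get_grip_force(): force on a finger pad.
Only numpy, scipy, OpenCV 4.12 (cv2) and the standard library are available. Lean on these libraries where they do the work, as an engineer would, in place of code of your own. Each camera call takes 0.05 s, during which the arm holds its last target. There are 200 camera calls.

## Working session

There is one attempt and no reset: what is moved stays moved. The work goes in short steps, each a Python script; the robot and the scene stay as the last script left them, time stands still between calls to the robot, and variables do not carry over. Pictures are saved under pics/ and viewed, at most 10 in all, crops included, and the job is handed in when it is done.

```bash
mkdir -p pics
cat > h.py <<'E'
import numpy as np, cv2, pickle
from rig import manip
def snap(n,f):
    c=manip.camera(n); cv2.imwrite(f'pics/{f}.png',c['image'][:,:,::-1]); pickle.dump(c,open(f'pics/{f}.pkl','wb')); return c
def ray(c,u,v):
    T=c['cam_to_world']; d=T[:3,:3]@np.array([(u-c['cx'])/c['fx'],(v-c['cy'])/c['fy'],1]); return T[:3,3],d
def at_z(c,u,v,z):
    o,d=ray(c,u,v); return o+d*(z-o[2])/d[2]
def tri(a,b):
    A=[];B=[]
    for c,u,v in (a,b):
        o,d=ray(c,u,v); d/=np.linalg.norm(d); P=np.eye(3)-np.outer(d,d); A.append(P);B.append(P@o)
    p=np.linalg.lstsq(np.vstack(A),np.hstack(B),rcond=None)[0]
    return p,[np.linalg.norm(P@p-q)for P,q in zip(A,B)]
def proj(c,p):
    T=np.linalg.inv(c['cam_to_world']); q=T[:3,:3]@p+T[:3,3]; return q[0]/q[2]*c['fx']+c['cx'],q[1]/q[2]*c['fy']+c['cy']
def load(f): return pickle.load(open(f'pics/{f}.pkl','rb'))
E
python3 - <<'E'
from h import *
for n in('scene','side'):
    c=snap(n,n+'0'); print(n,c['cam_to_world'].round(3).tolist(),c['fx'])
print(manip.get_time(), manip.get_ee_rot())
E
```

```text
scene [[-0.875, 0.281, -0.393, 0.929], [0.483, 0.474, -0.736, 0.729], [-0.021, -0.834, -0.551, 0.585], [0.0, 0.0, 0.0, 1.0]] 446.80860144852596
side [[-0.974, -0.15, 0.172, 0.328], [-0.228, 0.68, -0.697, 0.887], [-0.012, -0.718, -0.696, 0.944], [0.0, 0.0, 0.0, 1.0]] 601.7579737735871
0.1 [-3.07220806e+00 -6.49661107e-01  4.40609604e-04]
```

View pics/scene0.png

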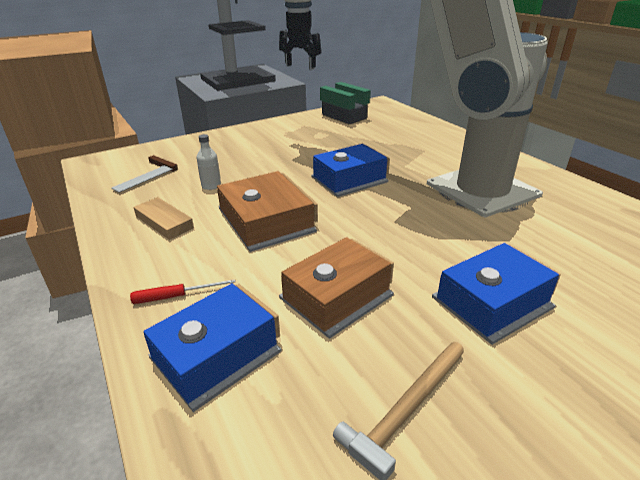

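View pics/side0.png

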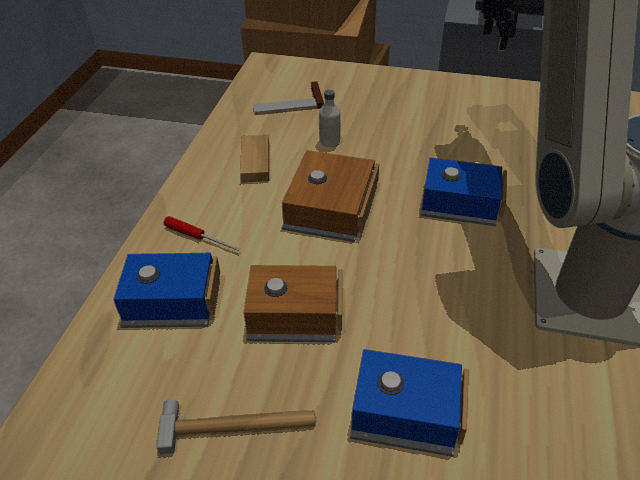

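Scene: the wide brown box has its button at scene (251,195) / side (317,176). The look-alikes are the narrow brown box (scene 324,271; side 275,286) and three blue narrow boxes (scene 341,156; 191,330; 489,275). I choose the wide brown one, whose tray front faces the robot. Next is a close crop of it.

Run:
```python
from h import *
a=cv2.imread('pics/side0.png')[145:245,280:385]; b=cv2.imread('pics/scene0.png')[160:260,212:322]
f=lambda i:cv2.resize(i,(400 if 0 else i.shape[1]*37//10,370),interpolation=cv2.INTER_CUBIC)
o=np.hstack([f(a),f(b)]); print(o.shape); cv2.imwrite('pics/crop.png',o)
```

```text
(370, 795, 3)
```

View pics/crop.png

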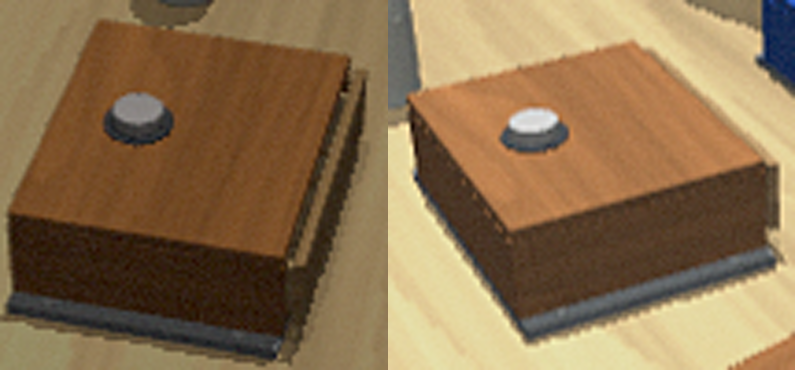

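The crop shows the wide brown box: button top at side (317.3,174.2) and scene (251.5,192.7), with the pale tray plate on its robot-facing side. I triangulate next.

Run:
```python
from h import *
s,c=load('side0'),load('scene0')
S=dict(btn=(138,108),bf=(102,20),ff=(348,57),fn=(285,258),bn=(10,213))
C=dict(btn=(534,121),bf=(410,97),ff=(635,42),fn=(765,163),bn=(512,232))
P={}
for k in S:
    u=(280+S[k][0]/3.7,145+S[k][1]/3.7); w=(212+(C[k][0]-388.5)/3.7,160+C[k][1]/3.7)
    P[k],e=tri((s,*u),(c,*w)); print(k,P[k].round(4),np.round(e,4))
print('width',np.linalg.norm(P['ff']-P['fn']),np.linalg.norm(P['bf']-P['bn']),'depth',np.linalg.norm(P['ff']-P['bf']),np.linalg.norm(P['fn']-P['bn']))
x=(P['bf']+P['bn']-P['ff']-P['fn'])[:2]; y=(P['ff']+P['bf']-P['fn']-P['bn'])[:2]
print('yaw x',np.arctan2(x[1],x[0]),'yaw from y',np.arctan2(y[1],y[0])+np.pi/2)
```

```text
btn [ 0.6053 -0.1651  0.0825] [0.0002 0.0002]
bf [ 0.6552 -0.2679  0.0678] [0.0002 0.0002]
ff [ 0.4892 -0.2588  0.0711] [0.0001 0.0001]
fn [ 0.4924 -0.0639  0.0683] [0.0002 0.0002]
bn [ 0.661  -0.0689  0.068 ] [0.0003 0.0003]
width 0.19495857564267946 0.19913192469969224 depth 0.1662295303077385 0.16866391378740203
yaw x -0.04182514349148572 yaw from y -0.02267050626340561
```

```bash
cat >> h.py <<'E'
from scipy.spatial.transform import Rotation as Ro
YAW=-0.032; XB=np.array([np.cos(YAW),np.sin(YAW),0]); YB=np.array([-XB[1],XB[0],0])
BTN=np.array([0.6053,-0.1651,0.085]); FRONT=BTN-0.127*XB; FRONT[2]=0.041
ORI=[Ro.from_matrix(np.column_stack([s*XB,-s*YB,[0,0,-1]])).as_rotvec() for s in(1,-1)]
def ori(p):
    q=manip.get_joint_positions(); best=None
    for o in ORI:
        j=manip.solve_ik(p,o)
        if j is not None:
            d=np.abs(np.array(j)-q).max()
            if best is None or d<best[0]: best=(d,o)
    return best[1]
E
python3 - <<'E'
from h import *
s=load('side0'); print('blue front-near corner',at_z(s,502,190,.073),at_z(s,426,188,.073),'bottle',at_z(s,330,145,0))
manip.command_gripper(0.0)
p=BTN+[0,0,0.022+0.06]; o=ori(p); print(o); manip.move_to(p,o)
print(manip.get_position(),manip.get_width(),manip.get_contact_force(),manip.get_time())
manip.servo_line(BTN+[0,0,0.022+0.012],rate=0.1)
snap('side','side1'); snap('scene','scene1')
a=cv2.imread('pics/side1.png')[105:255,270:400]; b=cv2.imread('pics/scene1.png')[115:265,200:330]
cv2.imwrite('pics/crop1.png',cv2.resize(np.hstack([a,b]),None,fx=3,fy=3,interpolation=cv2.INTER_CUBIC))
print(manip.get_position(),manip.get_contact_force(),manip.get_time())
E
```

```text
blue front-near corner [ 0.19071995 -0.2094814   0.073     ] [ 0.35714801 -0.1802334   0.073     ] bottle [ 6.28210231e-01 -3.93570399e-01 -1.11022302e-16]
[ 3.14119054 -0.05026334  0.        ]
[ 0.60516835 -0.16592393  0.16713905] -0.00017599553684688742 [ 0.15375525 -0.05442042 -0.27793034] 2.8167
[ 0.60585624 -0.16531224  0.11968442] [ 0.22612002  1.22102146 -0.75464793] 3.55
```

View pics/crop1.png

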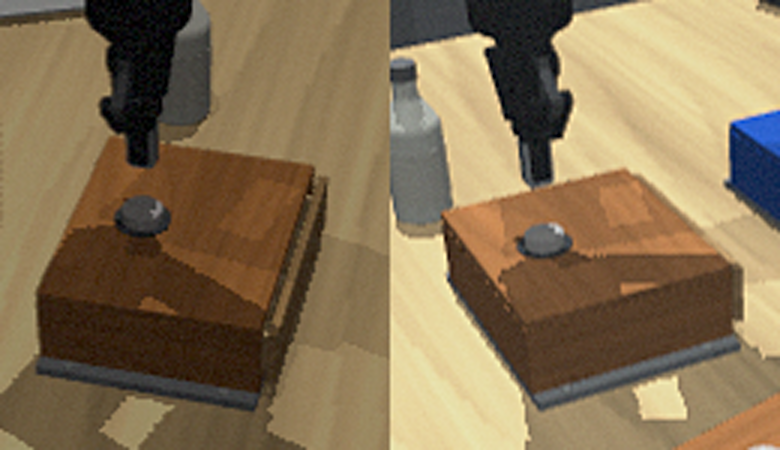

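Run:
```python
from h import *
s,c=load('side1'),load('scene1'); T=np.array([0.6058,-0.1653,0.1197])
for dz in(.022,0): print(proj(s,T-[0,0,dz]),proj(c,T-[0,0,dz]))
print(proj(s,BTN),proj(c,BTN))
print(tri((s,318,159.5),(c,200+(537-390)/3,115+184/3)))
print(manip.get_position(),manip.get_contact_force())
```

```text
(np.float64(316.92786563733046), np.float64(168.78115212279192)) (np.float64(250.535701976451), np.float64(187.1047941146273))
(np.float64(316.70929612475436), np.float64(161.02464065585565)) (np.float64(249.65602180305595), np.float64(178.69930997561255))
(np.float64(317.24300368286515), np.float64(173.26242792536257)) (np.float64(251.26206279395333), np.float64(191.8522131023397))
(array([ 0.60428511, -0.17035902,  0.12208111]), [np.float64(0.0013103478268399994), np.float64(0.0013103478268403066)])
[ 0.60585624 -0.16531224  0.11968442] [ 0.22612002  1.22102146 -0.75464793]
```

Run:
```python
from h import *
f0=manip.get_contact_force()[2]; p=manip.get_position(); p[:2]=BTN[:2]; z=p[2]
while z>0.07:
    z-=0.002; p[2]=z; manip.servo_line(p,rate=0.04); f=manip.get_contact_force()[2]-f0
    print(round(z,4),manip.get_position()[2].round(4),f.round(2))
    if f>10: break
manip.hold(0.2); print(manip.get_contact_force(), manip.get_time())
p[2]=0.19; manip.servo_line(p,rate=0.15); manip.hold(.3)
snap('side','side2'); print(manip.get_time())
```

```text
0.1177 0.118 1.24
0.1157 0.1156 1.17
0.1137 0.1135 1.88
0.1117 0.1115 1.58
0.1097 0.1095 1.54
0.1077 0.1075 0.57
0.1057 0.1055 1.02
0.1037 0.1035 1.04
0.1017 0.1015 1.09
0.0997 0.0995 1.44
0.0977 0.0975 -0.05
0.0957 0.0955 0.6
0.0937 0.0935 1.02
0.0917 0.0915 0.11
0.0897 0.0895 1.17
0.0877 0.0875 0.05
0.0857 0.0855 1.4
0.0837 0.0835 0.48
0.0817 0.0815 0.48
0.0797 0.0795 0.64
0.0777 0.0777 0.55
0.0757 0.0758 3.3
0.0737 0.0738 4.08
0.0717 0.0717 4.59
0.0697 0.071 14.45
[-2.8870063   1.41733762 13.2121692 ] 10.0
11.3
```

View pics/side2.png

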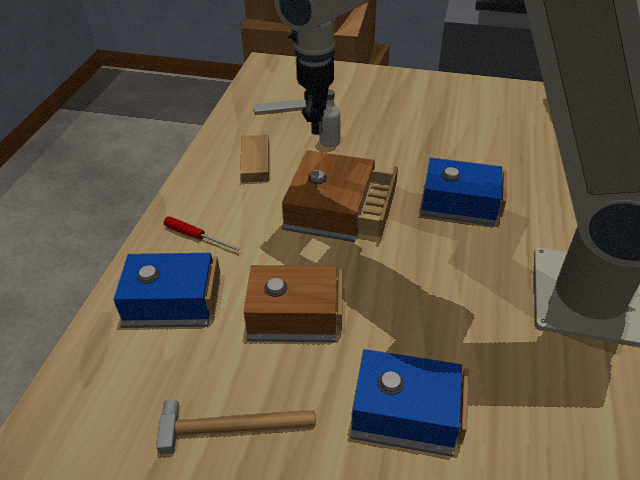

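The wide tray is out (side ~380,200). The button was met with the TCP reading 0.0775, so the closed tips sit about 7 mm above the reported TCP, not 22 mm below it. This matches the tip I triangulated from the pictures, so I set the height from it. Next I go down in front of the plate and check.

Run:
```python
from h import *
p=FRONT-0.078*XB; print(p)
p[2]=0.19; manip.servo_line(p,rate=0.2)
p[2]=0.075; manip.servo_line(p,rate=0.1)
f0=manip.get_contact_force(); print(f0)
for z in(.06,.045,.0325):
    p[2]=z; manip.servo_line(p,rate=0.08); f=manip.get_contact_force()-f0; print(manip.get_position(),f)
    if f[2]>6: break
snap('side','side3'); snap('scene','scene3')
a=cv2.imread('pics/side3.png')[90:240,320:450]; b=cv2.imread('pics/scene3.png')[100:250,240:370]
cv2.imwrite('pics/crop3.png',cv2.resize(np.hstack([a,b]),None,fx=3,fy=3,interpolation=cv2.INTER_CUBIC))
print(manip.get_time())
```

```text
[ 0.40040495 -0.15854112  0.041     ]
[ 0.18211872 -0.0082943  -0.26168102]
[ 0.40020153 -0.15844738  0.05997653] [0.05452117 0.64826481 0.53016306]
[ 0.4001739  -0.15845037  0.04494369] [-0.44277554 -1.10247065  1.61159288]
[ 0.40013255 -0.15843974  0.03236744] [-0.91694744  1.01464447  0.29785006]
14.85
```

View pics/crop3.png

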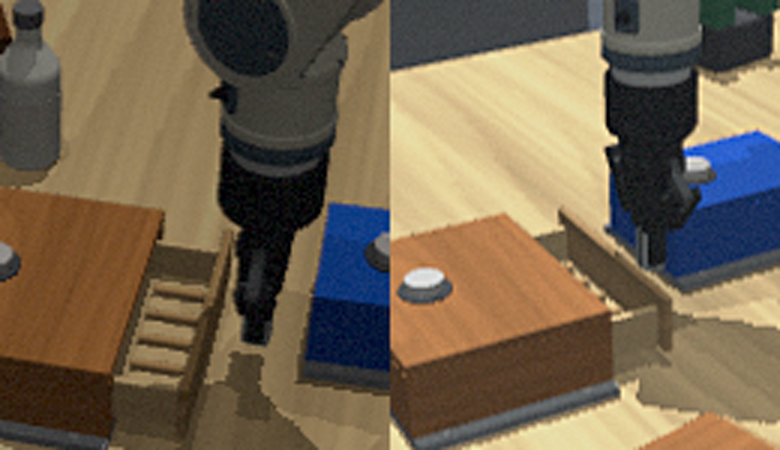

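The closed fingers stand upright between the tray plate (side px ~395,180) and the blue box, touching neither, with the gripper body above the box top. I push home under force watch.

Run:
```python
from h import *
f0=manip.get_contact_force()@XB; P=FRONT.copy(); P[2]=0.0325
d=-0.025; manip.servo_line(P+d*XB,rate=0.06); print(manip.get_contact_force()@XB-f0)
while d<0.006:
    d+=0.001; manip.servo_line(P+d*XB,rate=0.02); f=manip.get_contact_force()@XB-f0
    print(round(d,4),((manip.get_position()-FRONT)@XB).round(4),f.round(2))
    if f<-16: break
manip.hold(.1); print(manip.get_contact_force()@XB-f0)
manip.servo_line(P-0.065*XB,rate=0.08); manip.hold(.2)
snap('side','side4'); b=snap('scene','scene4')
a=cv2.imread('pics/side4.png')[90:240,290:420]; b=cv2.imread('pics/scene4.png')[100:250,210:340]
cv2.imwrite('pics/crop4.png',cv2.resize(np.hstack([a,b]),None,fx=3,fy=3,interpolation=cv2.INTER_CUBIC))
print(manip.get_time())
```

```text
-3.750874476799008
-0.024 -0.0252 -6.63
-0.023 -0.0247 -8.01
-0.022 -0.0241 -9.35
-0.021 -0.0234 -10.88
-0.02 -0.0227 -10.92
-0.019 -0.0219 -11.83
-0.018 -0.0216 -14.31
-0.017 -0.0189 -6.27
-0.016 -0.0174 -6.54
-0.015 -0.0163 -5.34
-0.014 -0.0153 -4.77
-0.013 -0.0143 -6.01
-0.012 -0.0134 -5.93
-0.011 -0.0124 -5.2
-0.01 -0.0114 -6.37
-0.009 -0.0104 -5.77
-0.008 -0.0089 -3.67
-0.007 -0.0077 -4.23
-0.006 -0.0066 -4.01
-0.005 -0.0063 -7.53
-0.004 -0.0063 -10.4
-0.003 -0.0063 -13.78
-0.002 -0.0062 -16.44
-16.256889343421282
22.9667
```

View pics/crop4.png

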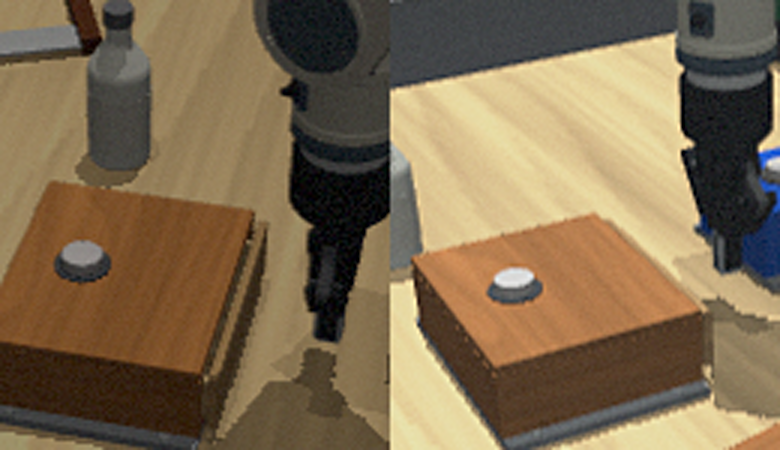

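The tray is shut. The plate edge is at side (378,165), the same pixel as before the trial (378.6,164.5), the fingers are clear of everything, and the narrow box was never touched.

Run:
```python
from h import *
print(manip.get_contact_force(), manip.sign_off(), manip.get_time())
```

```text
the job is handed in; nothing more can be done
the job is handed in; nothing more can be done
```

The wide box's tray sprang out when I pressed its release; I then pushed it home to its hard stop, it stayed shut when let go, and the job was handed in after about 23 s with the narrow box untouched (no verdict was returned).

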